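# Close a bench-mounted caliper on a glass vial and point at its readout

## Task

A glass vial stands between the open jaws of the slide caliper that is clamped in its bench stand. Without touching the vial, push the caliper's black slider gently along the beam with the fingertips until both jaws rest against the vial. Then point straight down at the middle of the slider's readout from a finger's width or two above it, touching nothing, keep still there for two seconds so that a colleague can see which reading to write down, and finish while still pointing; nothing is to be gripped, lifted or otherwise moved.

Things in the scene. Friction and masses are not known exactly. Their poses are not given: they have to be found in the camera images.
- stand: Caliper stand, fixed, immovable: grey plate 84 x 250 mm on feet, top 14 mm above the worktop. Origin at the worktop (z = 0) below its middle; x across, y along the caliper's beam, z up; the plate spans x -45 to +39, y -125 to +125 mm. Steel clamp bridge over the beam at y 88 to 101, x -7 to +28, up to z = 35.5 mm; open rest under the beam at y -100 to -87 mm, no higher than the beam.
- caliper: Slide caliper lying flat, clamped in the stand. Origin: on the stand's z axis, 18 mm above the worktop; axes as the stand's. Steel beam 16 x 200 x 3.5 mm along y, its axis at x = +10.6 mm, its top at z = 6.5 mm (24.5 above the worktop). Fixed jaw at the +y end, jaw face at y = +84 mm; both jaws lie at z 3 to 6.5 and stick out to x = -36 mm, 16 mm wide with flat parallel faces.
- caliper_slider (a joint): Travel of the black slider on the beam, m: 0 = jaws shut on nothing, grows as the jaws open; about 0.022 with the jaws against the 23 mm vial. Starts at 0.044 to 0.058. Lower it by pushing the slider towards the stand's +y. It resists with 0.5 N, has no spring and stays where it is left; at the vial it stops hard.
- slider_end (a point): Middle of the slider's rear face, the one to push (it looks to the stand's -y); moves with the slider, axes as the stand's. Height 28.2 mm above the worktop. The face is 25 mm wide (x); its top is 3.3 mm above this point, and the top of the beam, which runs on in front of the face, 3.7 mm below it: a fingertip kept just above the beam has about 6 mm of face to push on.
- readout (a point): Middle of the readout on the slider's flat top, 31.5 mm above the worktop; moves with the slider, axes as the stand's. The slider's housing is 25 mm (x) by 60 mm (y) and reaches 30 mm to either side of this point along y. This is the thing to point at.
- vial: Empty clear glass vial, white cap, 23 mm diameter, 56 mm tall, 25 g, standing loose on the stand's plate between the jaws. Origin: centre of its foot. Pushed by the moving jaw it slides upright along the plate to the fixed jaw and then stands with its centre at y = +72.5 mm in the stand's frame.
- vial_tan: Bystander: vial with tan contents, white cap, 23 mm diameter, 56 mm tall, upright behind the stand; origin centre of its foot.
- vial_white: Bystander: vial with white contents, white cap, 23 mm diameter, 52 mm tall, upright behind the stand; origin centre of its foot.
- timer: Bystander: small bench timer with a display of its own, 59 x 64 x 18 mm, flat; origin centre of its underside. Not the thing to point at.
- slide_box: Bystander: white slide box 30 x 82 x 28 mm; origin centre of its underside.
- amber_jar: Bystander: amber jar with black lid, 56 mm diameter, 75 mm tall; origin centre of its underside.
- notes: Bystander: ruled note pad 205 x 148 x 11 mm; origin centre of its underside.
Not all that is in view belongs to the job. What is shaped like the vial but red is not meant.

How it is judged:
By the outcome, as a careful person would: the job done as asked, in the order asked, and still so for the second after the job is handed in, with the robot touching nothing.
It also fails if it takes over 40 s, if anything falls off the work surface, if the arm or the gripper's body presses on something with over 40 N, if the wrist force passes 120 N, or if a joint passes its speed limit or range.

## Robot

A 6-joint arm with a two-finger parallel gripper is mounted at the origin on a cart in front of the work surface, level with it; the furniture and walls round the work are solid. World frame = base frame: x ahead of the robot, y to its left, z up, the work surface at z = 0. Lengths are in mm, angles in rad, forces in N, time in s.
With the tool pointing down it reaches from about 275 to 1000 mm from the base axis. Payload 8.4 kg.
Tool frame: the origin (TCP) lies between the finger pads, 19 mm behind the fingertips; this is the grasp point; z points along the fingers, y is the line along which they close (so a half turn about z gives the same grasp; the last joint's range is limited). The gripper opens to 85 mm and grips with 20 to 120 N. Pads are 22 mm wide; open, the fingers measure 114 mm over their backs; the gripper's body (76 mm by 85 mm) begins 54 mm behind the grasp point. The pads swing forward as they close: fully open they stand 13 mm farther back than shut.
Start: joints at [1.233, 0.353, 1.633, -0, 1.155, -0.002], TCP at [205.952, 590.095, 249.981] pointing down, gripper open.
Joint ranges: [-2.63, 2.63], [-0.92, 2.1], [0.06, 2.66], [-1.3, 4.44], [0, 2.69], [-3.02, 3.02]. Speed limits (rad/s): [2.22, 2.22, 2.79, 3.14, 3.14, 3.14].

## Interface

Orientations are given as [roll, pitch, yaw] about the fixed x, y, z axes, in that order (R = Rz(yaw) Ry(pitch) Rx(roll)).
In Python, from rig import r, grab_frame gives the robot as it stands.
- The arm moves only by the shell command python3 -m inch 'ROWS' [FORCE]. ROWS is JSON, a list of rows, each a list of 7 numbers: the turn, a rotation vector about the tool's x, y, z as a fraction of full scale, then the shift along the tool's x, y, z as a fraction of full scale, then the closure, from 0 (fully open) to 1 (shut). In form: [[rx, ry, rz, dx, dy, dz, fingers], ...]. A call has 1 to 8 rows; each row shifts and turns the commanded pose from where the row before left it, along the tool's axes as they then stand; what a row does not reach is not made up. Full scale, the value 1, is 2.5 cm for a shift and pi rad for a turn. A row lasts 1/12 s, in which the tool goes at most 41.7 mm and 7.16 degrees, less where a joint would pass 70% of its speed; a pose out of reach is approached as far as the arm can. A call with a number of a shift or a turn outside -1 to 1 is refused whole. A call with a gripper value outside its range is refused whole. The fingers move at their own pace and stop on an object; FORCE is the grip in N (left out, the last holds). Time passes only in rows, so rows that do not move let the fingers close. It gives the time, the measured TCP pose, the force, the opening and the grip force at its end, in the units of the state.
- r.sense(): the state, without advancing time (a new reading comes with each control period).
- grab_frame(name): name is "scene" or "top"; returns a dict with "pixels" (384x512x3 uint8, red, green, blue), "z_map" (384x512 float32, mm along the optical axis (not along the pixel's ray), 0 where there is no reading), "vertical_fov" (degrees; the focal length in pixels is half the picture's height over the tangent of half this angle, whatever the lens; pixels are square), "cx", "cy" (the principal point, pixels), "dist" ([k1, k2, p1, p2, k3] as OpenCV has them; the pictures are not rectified), "cam_to_world" (4x4, takes a point from camera to world coordinates). Camera axes: x right, y down, z forward; pixel columns grow to the right and rows downward; lengths in mm; the calibration is good to about 2 mm. A picture is of the moment at which its call begins.
- r.sign_off(): hands the job in; it is judged then, once.
The state is a dict: "clock": time; "qpos": joint angles; "qvel": joint speeds; "joint_efforts": joint torques, N m; "eef_pos": TCP position; "tcp_rot": TCP orientation; "contact_force": force on the tool from outside, world axes, zero at the start; "wrist_torque": the same for the moment, N m; "opening": opening from 0.0 (shut) to 1.0 (fully open); "grasp_force": force on a finger pad.
Only numpy, scipy, OpenCV 4.12 (cv2) and the standard library are available. Lean on these libraries where they do the work, as an engineer would, in place of code of your own. Each camera call takes 0.05 s, during which the arm holds its last target. There are 200 camera calls.

## Working session

There is one attempt and no reset: what is moved stays moved. The work goes in short steps, Python scripts to look and compute and a shell command to move; the robot and the scene stay as the last step left them, time stands still between calls to the robot, and variables do not carry over. Pictures are saved under pics/ and viewed, at most 10 in all, crops included, and the job is handed in when it is done.

```bash
ls; mkdir -p pics; python3 - <<'E'
from rig import r, grab_frame
import cv2,numpy as np
for n in("scene","top"):
    f=grab_frame(n); np.savez(f"{n}0.npz",**{k:np.array(v) for k,v in f.items()})
    cv2.imwrite(f"pics/{n}0.png",f["pixels"][:,:,::-1]); print(n,f["vertical_fov"],f["cx"],f["cy"],f["dist"],np.round(f["cam_to_world"],3).tolist())
s=r.sense();print(s)
E
```

```text
pics
scene 53.340976069843066 255.10193719807813 188.5321442488393 [-0.03855839  0.          0.          0.          0.        ] [[0.654, -0.447, 0.611, -65.727], [-0.757, -0.375, 0.535, -463.329], [-0.01, -0.812, -0.583, 606.951], [0.0, 0.0, 0.0, 1.0]]
top 48.2492080317664 255.50500744062268 186.17380117902377 [-0.10711431  0.          0.          0.          0.        ] [[-0.021, -0.996, 0.086, 400.33], [-1.0, 0.022, 0.004, 25.983], [-0.006, -0.086, -0.996, 1266.767], [0.0, 0.0, 0.0, 1.0]]
{'clock': 0.1, 'qpos': array([ 1.23262160e+00,  3.53586539e-01,  1.63410303e+00, -8.37157240e-06,
        1.15523265e+00, -2.36927934e-03]), 'qvel': array([-0.00124906, -0.00069808, -0.00208432, -0.00072288,  0.00168844,
        0.00261301]), 'joint_efforts': array([-5.23326853e-04, -6.06359553e+01, -3.42819464e+01,  1.84963784e-05,
        3.93671013e-03, -5.15020218e-06]), 'eef_pos': array([205.7943024 , 589.68111703, 249.31346558]), 'tcp_rot': array([-3.14026307e+00,  4.50443148e-06,  2.80579059e+00]), 'contact_force': array([-0.04352391,  0.62314648, -0.23160418]), 'wrist_torque': array([ 0.02130024, -0.01906996, -0.02072786]), 'grasp_force': 0.0, 'opening': 1.0004717755891408}
```

View pics/scene0.png

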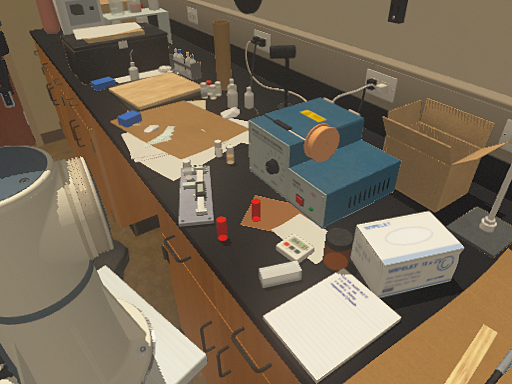

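View pics/top0.png

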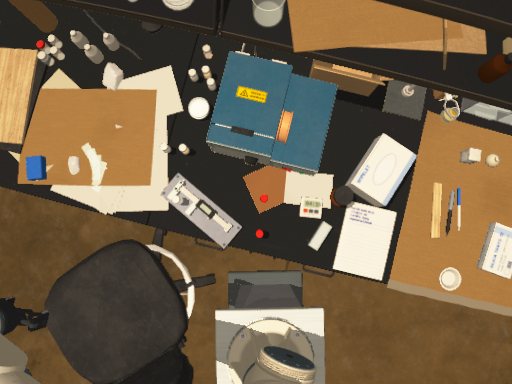

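Top view: the stand runs from (175,183) to (230,238). Scene view: it is at (196,192). Red vial lookalikes are at top (264,198) and (260,233). The timer is at top (312,207), and the tan and white vials are at (166,149) and (184,150). Next I'll take close crops of the stand.

```bash
python3 - <<'E'
import cv2,numpy as np
t=np.load("top0.npz")["pixels"][165:255,150:250,::-1]; s=np.load("scene0.npz")["pixels"][150:235,160:250,::-1]
t=cv2.resize(t,(500,450),interpolation=cv2.INTER_CUBIC) ; s=cv2.resize(s,None,fx=6,fy=6,interpolation=cv2.INTER_CUBIC)
cv2.imwrite("pics/ct.png",cv2.resize(t,(660,594))); cv2.imwrite("pics/cs.png",s)
E
```

```text
(no output)
```

View pics/ct.png

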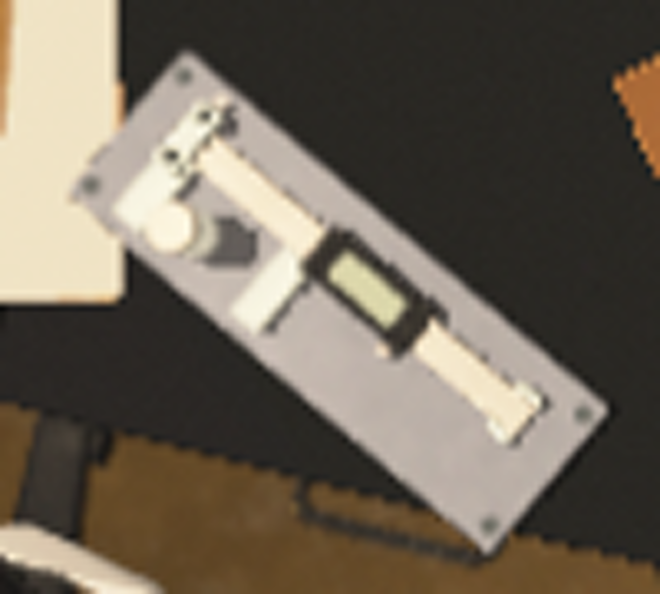

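View pics/cs.png

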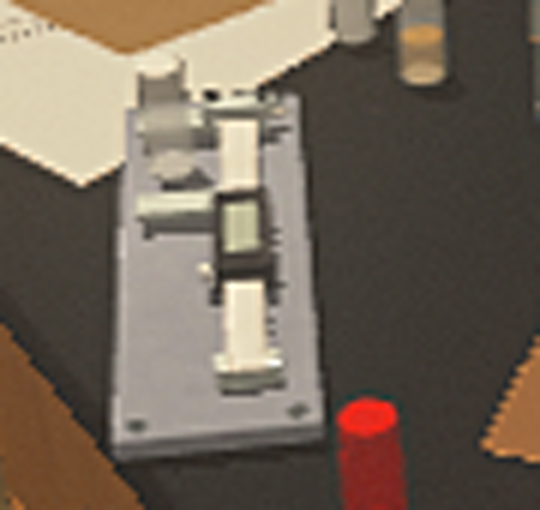

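The crop confirms the choice. The clamp bridge is at upper left, which is stand +y, with the clear vial beside it. The black slider with its greenish readout is at crop (367,288), about full-frame (205.6,208.6), and the open rest is at lower right. The timer display and red vials are ruled out. Now I'll measure the poses in both views.

```bash
cat > h.py <<'E'
import cv2,numpy as np
def rays(f,uv):
    F=192/np.tan(np.radians(float(f["vertical_fov"]))/2)
    K=np.array([[F,0,float(f["cx"])],[0,F,float(f["cy"])],[0,0,1]])
    n=cv2.undistortPoints(np.float64(uv).reshape(-1,1,2),K,np.float64(f["dist"]))[:,0]
    T=np.array(f["cam_to_world"]); return T[:3,3],np.c_[n,np.ones(len(n))]@T[:3,:3].T
def plane(f,uv,z):
    o,d=rays(f,uv); return (o+d*((z-o[2])/d[:,2])[:,None])[:,:2]
def pix(f,P):
    T=np.linalg.inv(np.array(f["cam_to_world"])); F=192/np.tan(np.radians(float(f["vertical_fov"]))/2)
    K=np.array([[F,0,float(f["cx"])],[0,F,float(f["cy"])],[0,0,1]])
    return cv2.projectPoints(np.float64(P).reshape(-1,3),cv2.Rodrigues(T[:3,:3])[0],T[:3,3],K,np.float64(f["dist"]))[0][:,0]
def readout(f,box):
    u0,u1,v0,v1=box; p=f["pixels"][v0:v1,u0:u1].astype(int); R,G,B=p[...,0],p[...,1],p[...,2]
    m=((G-B>18)&(G>=R-3)&(G>110)).astype(np.uint8)
    n,l,st,c=cv2.connectedComponentsWithStats(m)
    return [(st[i,4],tuple(np.round(c[i]+[u0,v0],2))) for i in range(1,n) if st[i,4]>5]
E
python3 - <<'E'
from h import *
g={}
for n,box,co in(("top",(150,250,165,255),[(188,50),(608,408),(490,552),(72,198)]),("scene",(160,250,150,235),[(300,95),(323,437),(113,455),(127,97)])):
    f=np.load(n+"0.npz")
    co=np.float64(co)/(6.6 if n=="top" else 6)+[box[0],box[2]]-.5
    W=plane(f,co,14); rc=cv2.minAreaRect(np.float32(W))
    ax=(W[0]+W[3]-W[1]-W[2]); yaw=np.arctan2(ax[1],ax[0])-np.pi/2
    R=np.array([[np.cos(yaw),-np.sin(yaw)],[np.sin(yaw),np.cos(yaw)]])
    S0=W.mean(0)-R@[-3,0]
    print(n,"yaw",yaw,"origin",S0,"sides",np.linalg.norm(W-np.roll(W,1,0),axis=1))
    for a,c in readout(f,box):
        w=plane(f,[c],31.5)[0]; print(a,c,w,"stand",R.T@(w-S0))
E
```

```text
top yaw -0.7183586542943949 origin [444.59783387 190.89965375] sides [ 83.88160394 246.91540834  81.86587961 244.43523582]
6 (np.float64(188.33), np.float64(210.83)) [440.2815671  226.35086768] stand [-26.58187087  23.85000774]
scene yaw -0.7240133544654286 origin [445.44470331 190.26650902] sides [ 84.24055502 256.02421124  82.34950851 265.88783948]
```

```bash
cat >> h.py <<'E'
def plate(f,box):
    """stand pose from the plate's outline: non-dark, purple-grey pixels"""
    u0,u1,v0,v1=box; p=f["pixels"][v0:v1,u0:u1].astype(int); R,G,B=p[...,0],p[...,1],p[...,2]
    m=((B>=G)&(R>100)&(R-G<25)&(R-B<25)).astype(np.uint8)
    m=cv2.morphologyEx(m,cv2.MORPH_OPEN,np.ones((2,2),np.uint8))
    n,l,st,c=cv2.connectedComponentsWithStats(m); i=1+st[1:,4].argmax()
    cs=cv2.findContours((l==i).astype(np.uint8),cv2.RETR_EXTERNAL,cv2.CHAIN_APPROX_NONE)[0]
    q=max(cs,key=len)[:,0]+[u0,v0]; W=plane(f,q,14); return cv2.minAreaRect(np.float32(W)),st[i]
E
python3 - <<'E'
from h import *
f=np.load("top0.npz"); print(f["pixels"][206:212,201:211].tolist()[::2]); print(f["pixels"][225,215],f["pixels"][200,182])
print(plate(f,(150,250,165,255)))
f=np.load("scene0.npz"); print(f["pixels"][182:190:2,198:202].tolist());print(plate(f,(160,250,150,235)))
E
```

```text
[[[220, 214, 171], [219, 214, 170], [220, 215, 171], [220, 215, 171], [220, 215, 171], [164, 159, 127], [104, 99, 81], [60, 55, 49], [60, 56, 51], [89, 83, 80]], [[145, 139, 112], [201, 196, 156], [219, 213, 170], [220, 215, 171], [219, 214, 170], [220, 215, 170], [219, 214, 170], [180, 174, 139], [105, 101, 82], [63, 56, 49]], [[98, 91, 84], [63, 58, 51], [112, 107, 87], [189, 183, 146], [218, 213, 169], [220, 215, 171], [219, 214, 170], [218, 214, 170], [219, 215, 169], [198, 192, 153]]]
[189 177 168] [183 174 155]Traceback (most recent call last):
  File "<stdin>", line 3, in <module>
  File "h.py", line 23, in plate
    n,l,st,c=cv2.connectedComponentsWithStats(m); i=1+st[1:,4].argmax()
                                                      ~~~~~~~~~~~~~~~^^
ValueError: attempt to get argmax of an empty sequence
```

```bash
sed -i 's/m=((G-B>18).*/m=((R-B>27)\&(R-G<10)\&(R>110)\&(R<232)).astype(np.uint8)/; s/m=((B>=G).*/m=((R>100)\&(R<215)\&(R-G<18)\&(R-B<32)\&(R-G>4)).astype(np.uint8)/' h.py
python3 - <<'E'
from h import *
yaw=-.718;R=np.array([[np.cos(yaw),-np.sin(yaw)],[np.sin(yaw),np.cos(yaw)]])
for n,box in(("top",(150,250,165,255)),("scene",(160,250,150,235))):
    f=np.load(n+"0.npz"); print(n,plate(f,box))
    for a,c in readout(f,box):
        w=plane(f,[c],31.5)[0]; print(a,c,w,R.T@(w-[444.8,190.8]))
f=np.load("scene0.npz"); print(f["pixels"][182:192:2,198:203].tolist(),f["pixels"][215,190],f["pixels"][195,185])
E
```

```text
top (((440.0240478515625, 191.1709442138672), (249.8712615966797, 84.56380462646484), 48.78922653198242), array([  12,    9,   81,   76, 1627], dtype=int32))
9 (np.float64(179.67), np.float64(182.33)) [523.54826672 250.99748872] [19.70442202 97.14300239]
17 (np.float64(176.71), np.float64(188.82)) [504.80285424 259.76866595] [-0.18355897 91.4165505 ]
13 (np.float64(180.38), np.float64(200.38)) [470.97714065 249.25181837] [-18.73966069  61.24281901]
67 (np.float64(205.16), np.float64(208.28)) [446.68180081 177.44556482] [10.20283984 -8.81953358]
scene (((450.57916259765625, 198.48861694335938), (275.2398986816406, 84.34867095947266), 48.710548400878906), array([  19,   13,   36,   62, 1212], dtype=int32))
9 (np.float64(199.67), np.float64(166.33)) [517.43845976 254.46621008] [12.82098438 95.73585798]
6 (np.float64(183.83), np.float64(169.67)) [477.23913468 275.59757998] [-31.35595187  85.2040569 ]
11 (np.float64(190.36), np.float64(169.27)) [490.32975835 263.11297806] [-13.28373548  84.41367225]
36 (np.float64(188.25), np.float64(183.11)) [441.67037294 216.16376513] [-19.04330137  17.04311649]
44 (np.float64(199.52), np.float64(187.32)) [447.86656759 178.96859593] [10.09314363 -6.89306976]
[[[66, 59, 54], [64, 57, 52], [59, 53, 50], [61, 55, 47], [66, 59, 52]], [[213, 210, 169], [206, 201, 163], [203, 199, 161], [207, 203, 165], [175, 172, 139]], [[201, 196, 158], [193, 189, 154], [192, 187, 152], [201, 196, 160], [172, 169, 137]], [[201, 196, 159], [193, 188, 154], [190, 186, 151], [197, 194, 157], [175, 171, 139]], [[208, 204, 165], [199, 196, 158], [199, 196, 160], [205, 200, 162], [188, 184, 149]]] [164 155 149] [172 162 157]
```

```bash
python3 -m inch '[[0,0,0.0306,0,0,0,1],[0,0,0.0306,0,0,0,1],[0,0,0.0306,0,0,0,1],[0,0,0.0306,0,0,0,1],[0,0,0,0,0,0,1],[0,0,0,0,0,0,1]]'
python3 -m inch '[[0,0,0,-0.3,-0.15,0,1],[0,0,0,-0.7,-0.35,0,1],[0,0,0,-0.9,-0.43,0,1],[0,0,0,-0.9,-0.43,0,1],[0,0,0,-0.9,-0.43,0,1],[0,0,0,-0.9,-0.43,0,1],[0,0,0,-0.9,-0.43,0,1],[0,0,0,0,0,0,1]]'
```

```text
clock: 0.6
eef_pos: [205.9, 589.9, 249.7]
tcp_rot: [-3.141, 0.0, 2.424]
contact_force: [-0.8, 0.3, 0.3]
opening: 0.14
grasp_force: 0.0
clock: 1.27
eef_pos: [266.4, 445.5, 249.8]
tcp_rot: [-3.14, 0.002, 2.422]
contact_force: [0.3, 0.4, -0.1]
opening: -0.0
grasp_force: 0.0
```

```bash
python3 -m inch '[[0,0,0,-0.96,-0.45,0,1],[0,0,0,-0.96,-0.45,0,1],[0,0,0,-0.96,-0.45,0,1],[0,0,0,-0.96,-0.45,0,1],[0,0,0,-0.96,-0.45,0,1],[0,0,0,-0.96,-0.45,0,1],[0,0,0,-0.96,-0.45,0,1],[0,0,0,-0.96,-0.45,0,1]]'
python3 -m inch '[[0,0,0,-0.96,-0.45,0,1],[0,0,0,-0.96,-0.45,0,1],[0,0,0,-0.96,-0.45,0.2,1],[0,0,0,-0.7,-0.35,0.5,1],[0,0,0,-0.3,-0.15,0.8,1],[0,0,0,0,0,0.9,1],[0,0,0,0,0,0.9,1],[0,0,0,0,0,0.9,1]]'
python3 -m inch '[[0,0,0,0,0,0.9,1],[0,0,0,0,0,0.9,1],[0,0,0,0,0,0.5,1],[0,0,0,0,0,0,1],[0,0,0,0,0,0,1]]'
python3 - <<'E'
from rig import r,grab_frame
from h import *
s=r.sense();p=s["eef_pos"];print(p,s["tcp_rot"])
f=grab_frame("scene");np.savez("scene1.npz",**{k:np.array(v) for k,v in f.items()})
q=pix(f,[p,p+[0,0,-19]])[:]; print(q)
a=f["pixels"][110:230,140:270,::-1]; a=cv2.resize(a,None,fx=5,fy=5,interpolation=cv2.INTER_CUBIC)
for c in q: cv2.drawMarker(a,tuple(int(v) for v in (c-[140,110]+.5)*5),(0,0,255),0,14,1)
cv2.imwrite("pics/s1.png",a)
E
```

```text
clock: 1.93
eef_pos: [350.8, 254.2, 250.1]
tcp_rot: [3.141, 0.0, 2.424]
contact_force: [0.4, -0.5, -0.6]
opening: 0.0
grasp_force: 0.0
clock: 2.6
eef_pos: [393.1, 156.3, 144.3]
tcp_rot: [3.141, 0.0, 2.422]
contact_force: [0.7, -0.1, 0.0]
opening: -0.003
grasp_force: 0.0
clock: 3.02
eef_pos: [392.6, 156.5, 87.2]
tcp_rot: [-3.14, -0.001, 2.423]
contact_force: [0.6, -1.0, 0.2]
opening: 0.001
grasp_force: 0.0
[392.55568857 156.48896825  87.24847878] [-3.14027280e+00 -6.91752948e-04  2.42258432e+00]
[[186.56491731 182.15932319]
 [187.46196416 188.59695429]]
```

View pics/s1.png

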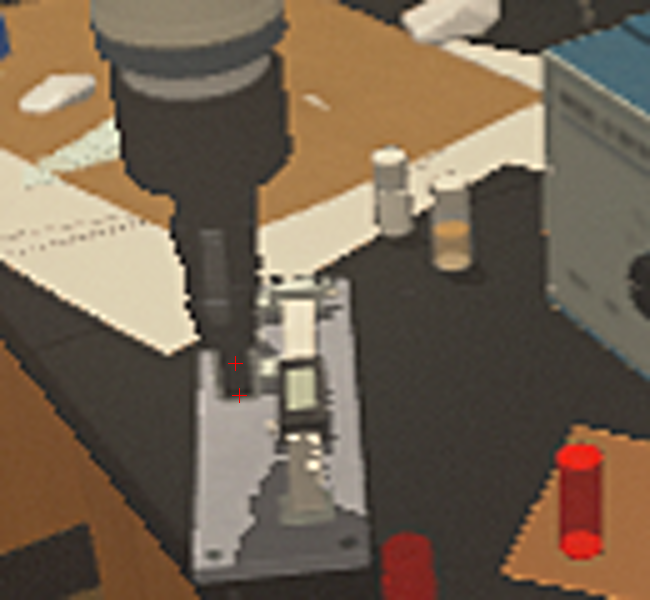

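Scene crop: the closed fingertips end at crop (239,395), where TCP−19 mm projects. They are over the plate, beside the slider at crop (300,385). I'll shift to the beam's line behind the slider and go down.

```bash
python3 -m inch '[[0,0,0,-0.36,-0.2,0,1],[0,0,0,-0.36,-0.2,0,1],[0,0,0,-0.35,-0.19,0,1],[0,0,0,0,0,0.5,1],[0,0,0,0,0,0.5,1],[0,0,0,0,0,0.3,1],[0,0,0,0,0,0,1],[0,0,0,0,0,0,1]]'
cat >> h.py <<'E'
O=np.array([442.3,189.2]); YAW=-.7193
RS=np.array([[np.cos(YAW),-np.sin(YAW)],[np.sin(YAW),np.cos(YAW)]])
def stand(p): return RS.T@(np.asarray(p)[:2]-O)
E
python3 - <<'E'
from rig import r,grab_frame
from h import *
s=r.sense();print(stand(s["eef_pos"]),s["eef_pos"],s["clock"],s["contact_force"])
for n,box in(("scene",(160,250,150,235)),):
    f=grab_frame(n)
    for a,c in readout(f,box):
        w=plane(f,[c],31.5)[0]; print(a,c,stand(w))
E
```

```text
clock: 3.73
eef_pos: [403.3, 127.3, 55.0]
tcp_rot: [-3.141, -0.0, 2.421]
contact_force: [0.1, -0.1, 0.4]
opening: 0.002
grasp_force: 0.0
[ 11.40209295 -72.24011057] [403.28142698 127.34377753  55.01487742] 3.7333 [ 0.05832573 -0.08475016  0.41011086]
9 (np.float64(184.44), np.float64(169.89)) [-28.93899375  86.60588508]
21 (np.float64(186.24), np.float64(183.48)) [-23.50983305  18.9588697 ]
```

```bash
python3 -m inch '[[0,0,0,0,0,0.17,1],[0,0,0,0,0,0.16,1],[0,0,0,0,0,0,1],[0,0,0,0,0,0,1]]'
python3 -m inch '[[0,0,0,0.02,0.08,0,1],[0,0,0,0,0.08,0,1],[0,0,0,0,0.08,0,1],[0,0,0,0,0.08,0,1],[0,0,0,0,0.08,0,1],[0,0,0,0,0.08,0,1],[0,0,0,0,0.08,0,1],[0,0,0,0,0.08,0,1]]'
python3 - <<'E'
from rig import r,grab_frame
from h import *
s=r.sense();print(stand(s["eef_pos"]),s["eef_pos"],s["clock"],s["contact_force"])
f=grab_frame("scene");a=f["pixels"][150:240,160:260,::-1]
cv2.imwrite("pics/s2.png",cv2.resize(a,None,fx=6,fy=6,interpolation=cv2.INTER_CUBIC))
E
```

```text
clock: 4.12
eef_pos: [403.2, 127.9, 46.6]
tcp_rot: [-3.141, -0.0, 2.422]
contact_force: [-0.3, -0.3, 0.5]
opening: -0.001
grasp_force: 0.0
clock: 4.78
eef_pos: [413.6, 140.4, 46.7]
tcp_rot: [3.142, 0.0, 2.421]
contact_force: [0.5, -0.8, 0.3]
opening: 0.001
grasp_force: 0.0
[ 10.61716908 -55.63173768] [413.63351801 140.35486383  46.73959276] 4.7833 [ 0.50632071 -0.83472467  0.29420316]
```

View pics/s2.png

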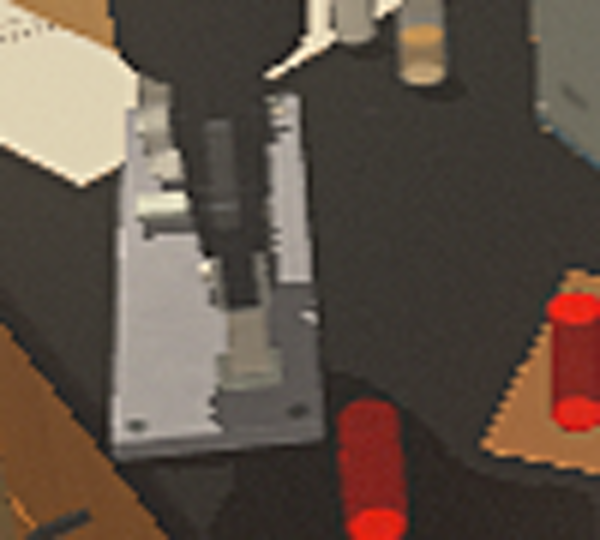

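Scene crop: the fingertips are over the beam behind the slider at crop (240,300). The moving jaw's tip is still at (160,208), so nothing has moved yet. I'll go on gently.

```bash
cat > look.py <<'E'
from rig import r,grab_frame
from h import *
s=r.sense();print(stand(s["eef_pos"]),s["eef_pos"][2],s["clock"],"F stand",RS.T@s["contact_force"][:2],s["contact_force"][2])
f=grab_frame("scene")
for a,c in readout(f,(160,250,150,235)): print(a,c,stand(plane(f,[c],24.5)[0]))
E
python3 -m inch '[[0,0,0,0,0.08,0,1],[0,0,0,0,0.08,0,1],[0,0,0,0,0.08,0,1],[0,0,0,0,0.08,0,1],[0,0,0,0,0.08,0,1],[0,0,0,0,0.08,0,1],[0,0,0,0,0.08,0,1],[0,0,0,0,0.08,0,1]]'
python3 look.py
python3 -c "
from h import *
f=np.load('scene0.npz');print(stand(plane(f,[(188.25,183.11)],24.5)[0]))"
```

```text
clock: 5.5
eef_pos: [424.1, 152.3, 46.7]
tcp_rot: [-3.141, -0.0, 2.421]
contact_force: [-0.4, -0.6, -0.4]
opening: -0.001
grasp_force: 0.3
[ 10.60407967 -39.72351629] 46.71673369241197 5.5 F stand [ 0.12403658 -0.7321297 ] -0.3619377199746794
6 (np.float64(183.83), np.float64(169.67)) [-31.59379353  99.12745328]
25 (np.float64(186.68), np.float64(183.04)) [-23.21957014  31.13384028]
[-19.04169097  30.153638  ]
```

```bash
python3 -m inch '[[0,0,0,0,0.08,0,1],[0,0,0,0,0.08,0,1],[0,0,0,0,0.08,0,1],[0,0,0,0,0.08,0,1]]'
python3 look.py
```

```text
clock: 5.88
eef_pos: [429.3, 158.3, 46.7]
tcp_rot: [-3.141, -0.0, 2.421]
contact_force: [-0.2, -1.1, 0.0]
opening: -0.002
grasp_force: 0.3
[ 10.5538058  -31.77343676] 46.686512595799535 5.8833 F stand [ 0.58230501 -0.92562047] 0.03170897596456779
7 (np.float64(184.14), np.float64(170.0)) [-30.7054089   97.25704612]
23 (np.float64(187.0), np.float64(181.13)) [-22.41403579  40.12238658]
```

```bash
python3 -m inch '[[0,0,0,0,0.06,0,1],[0,0,0,0,0.06,0,1],[0,0,0,0,0.06,0,1],[0,0,0,0,0.06,0,1],[0,0,0,0,0.06,0,1]]'
python3 look.py
```

```text
clock: 6.35
eef_pos: [434.3, 164.0, 46.7]
tcp_rot: [-3.142, -0.0, 2.421]
contact_force: [-0.2, 0.2, -0.5]
opening: 0.001
grasp_force: 0.3
[ 10.62577061 -24.25033667] 46.72894891201079 6.35 F stand [-0.34465395  0.02202839] -0.5163905405494977
7 (np.float64(184.0), np.float64(170.0)) [-31.09726808  97.31871315]
15 (np.float64(185.53), np.float64(179.87)) [-26.40380002  46.82803586]
```

```bash
python3 -m inch '[[0,0,0,0,0.03,0,1],[0,0,0,0,0.03,0,1],[0,0,0,0,0.03,0,1],[0,0,0,0,0.03,0,1],[0,0,0,0,0,0,1]]'
python3 look.py
python3 -m inch '[[0,0,0,0,0.02,0,1],[0,0,0,0,0.02,0,1],[0,0,0,0,0.02,0,1],[0,0,0,0,0,0,1]]'
python3 look.py
```

```text
clock: 6.82
eef_pos: [436.4, 166.2, 46.7]
tcp_rot: [3.141, 0.0, 2.421]
contact_force: [0.1, 0.0, -0.9]
opening: 0.001
grasp_force: 0.0
[ 10.66885045 -21.18759347] 46.74660913218243 6.8167 F stand [0.03662423 0.05956652] -0.8597180375029854
13 (np.float64(184.85), np.float64(179.15)) [-28.26919551  50.62206078]
clock: 7.2
eef_pos: [437.3, 167.3, 46.7]
tcp_rot: [3.142, 0.0, 2.421]
contact_force: [-0.1, -0.7, -0.8]
opening: -0.002
grasp_force: 0.0
[ 10.66874219 -19.77646843] 46.74517650416934 7.2 F stand [ 0.4020621  -0.63803203] -0.8109151281092563
13 (np.float64(185.92), np.float64(169.77)) [-25.73334094  97.68015396]
15 (np.float64(185.47), np.float64(178.93)) [-26.60344578  51.43667349]
```

```bash
for i in 1; do python3 -m inch '[[0,0,0,0,0.02,0,1],[0,0,0,0,0.02,0,1],[0,0,0,0,0,0,1]]'; done; python3 look.py
python3 -m inch '[[0,0,0,0,0.02,0,1],[0,0,0,0,0.02,0,1],[0,0,0,0,0,0,1]]'; python3 look.py
```

```text
clock: 7.5
eef_pos: [438.0, 168.1, 46.7]
tcp_rot: [3.142, 0.0, 2.421]
contact_force: [0.9, 0.2, -0.5]
opening: 0.001
grasp_force: 0.1
[ 10.65351332 -18.76013708] 46.73043161092505 7.5 F stand [0.57421836 0.78198387] -0.5184916235103614
7 (np.float64(188.0), np.float64(170.0)) [-19.90594448  95.55793144]
15 (np.float64(185.67), np.float64(179.13)) [-26.05510854  50.37452069]
clock: 7.8
eef_pos: [438.6, 168.8, 46.7]
tcp_rot: [3.142, -0.0, 2.421]
contact_force: [-0.3, -0.2, 0.0]
opening: -0.002
grasp_force: 0.1
[ 10.63016841 -17.77471534] 46.72645051806173 7.8 F stand [-0.06250281 -0.3804903 ] 0.020628709432056767
11 (np.float64(185.55), np.float64(170.27)) [-26.74772992  95.22189677]
11 (np.float64(184.18), np.float64(178.45)) [-30.11695473  54.33484126]
```

```bash
python3 -m inch '[[0,0,0,0,0.02,0,1],[0,0,0,0,0.02,0,1],[0,0,0,0,0,0,1]]'|sed -n '2p;4p'
python3 -m inch '[[0,0,0,0,0.02,0,1],[0,0,0,0,0.02,0,1],[0,0,0,0,0,0,1]]'|sed -n '2p;4p'
python3 - <<'E'
from rig import r,grab_frame
from h import *
s=r.sense();print(stand(s["eef_pos"]),s["clock"],"F",RS.T@s["contact_force"][:2])
f=grab_frame("scene");a=f["pixels"][150:240,160:260,::-1]
a=cv2.resize(a,None,fx=5,fy=5,interpolation=cv2.INTER_CUBIC)
cv2.imwrite("pics/s3.png",a)
E
```

```text
eef_pos: [439.2, 169.6, 46.7]
contact_force: [-0.3, 0.1, -0.1]
eef_pos: [439.9, 170.3, 46.7]
contact_force: [-0.6, -0.8, 0.2]
[ 10.65986425 -15.78675127] 8.35 F [ 0.03508993 -0.98675139]
```

View pics/s3.png

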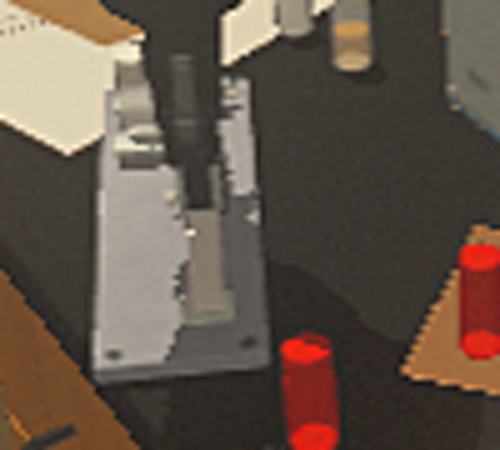

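The moving jaw at crop (138,147) is close to the vial at (135,125). There is no hard-stop force yet, so I'll keep going in 0.5 mm steps.

```bash
python3 -m inch '[[0,0,0,0,0.02,0,1],[0,0,0,0,0.02,0,1],[0,0,0,0,0,0,1]]'|sed -n '2p;4p'
python3 -m inch '[[0,0,0,0,0.02,0,1],[0,0,0,0,0,0,1]]'|sed -n '2p;4p'
python3 -m inch '[[0,0,0,0,0.02,0,1],[0,0,0,0,0,0,1]]'|sed -n '2p;4p'; python3 look.py
```

```text
eef_pos: [440.6, 171.1, 46.7]
contact_force: [-0.7, -0.2, 0.7]
eef_pos: [440.9, 171.4, 46.7]
contact_force: [-0.7, -0.5, 0.6]
eef_pos: [441.2, 171.8, 46.7]
contact_force: [-0.7, 0.6, -0.3]
[ 10.63784588 -13.79686518] 46.7344197806501 8.9833 F stand [-0.92758487 -0.03924031] -0.3239429363393492
14 (np.float64(185.57), np.float64(170.14)) [-26.69745726  95.8936504 ]
10 (np.float64(184.6), np.float64(178.0)) [-29.00175118  56.37206933]
```

```bash
for k in 1; do python3 -m inch '[[0,0,0,0,0.02,0,1],[0,0,0,0,0,0,1]]'|sed -n '2p;4p'
python3 -m inch '[[0,0,0,0,0.02,0,1],[0,0,0,0,0,0,1]]'|sed -n '2p;4p'
python3 -m inch '[[0,0,0,0,0.02,0,1],[0,0,0,0,0,0,1]]'|sed -n '2p;4p'; done; python3 look.py
```

```text
eef_pos: [441.6, 172.2, 46.7]
contact_force: [-0.9, -1.1, -0.2]
eef_pos: [441.9, 172.5, 46.7]
contact_force: [-0.1, -0.5, -0.2]
eef_pos: [442.2, 172.9, 46.7]
contact_force: [-0.3, 0.2, 0.5]
[ 10.64714856 -12.27691349] 46.72190246023433 9.5333 F stand [-0.31316553 -0.05517249] 0.545194797200268
13 (np.float64(185.69), np.float64(170.54)) [-26.34510507  93.74919544]
10 (np.float64(184.4), np.float64(177.4)) [-29.57576559  59.42179237]
```

```bash
python3 -m inch '[[0,0,0,0,0.02,0,1],[0,0,0,0,0,0,1]]'|sed -n '2p;4p'
python3 -m inch '[[0,0,0,0,0.02,0,1],[0,0,0,0,0,0,1]]'|sed -n '2p;4p'
python3 -m inch '[[0,0,0,0,0.02,0,1],[0,0,0,0,0,0,1]]'|sed -n '2p;4p'
python3 - <<'E'
from rig import r,grab_frame
from h import *
s=r.sense();print(stand(s["eef_pos"]),s["clock"],"F",RS.T@s["contact_force"][:2])
f=grab_frame("scene");t=grab_frame("top")
a=cv2.resize(f["pixels"][155:200,170:220,::-1],None,fx=8,fy=8,interpolation=cv2.INTER_CUBIC)
b=cv2.resize(t["pixels"][165:210,160:210,::-1],None,fx=8,fy=8,interpolation=cv2.INTER_CUBIC)
cv2.imwrite("pics/s4.png",np.hstack([a,b]))
E
```

```text
eef_pos: [442.5, 173.3, 46.7]
contact_force: [-0.8, -0.1, -0.7]
eef_pos: [442.9, 173.7, 46.7]
contact_force: [-1.4, 0.1, -0.6]
eef_pos: [443.0, 173.9, 46.7]
contact_force: [-0.9, -1.5, 0.5]
[ 10.62365165 -11.06667471] 10.0833 F [ 0.37627826 -1.72289908]
```

View pics/s4.png

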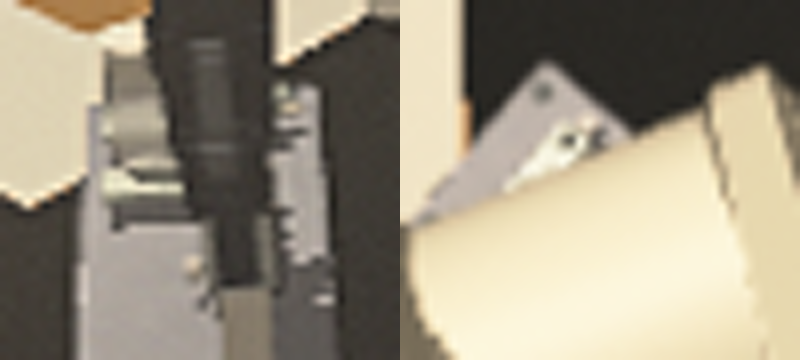

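The scene half shows the vial between both jaws, with the moving jaw at (140,188) directly against its foot. In the top half the arm hides it. The last step came up short and the force rose, so I'll make one small confirming step.

```bash
python3 -m inch '[[0,0,0,0,0.02,0,1],[0,0,0,0,0,0,1]]'|sed -n '2p;4p'; python3 look.py|head -1
```

```text
eef_pos: [443.2, 174.1, 46.7]
contact_force: [-0.5, -3.5, 2.0]
[ 10.60620902 -10.79352568] 46.65630492983016 10.35 F stand [ 1.95585132 -2.98143427] 1.9719033318593495
```

Hard stop reached at about 3 N. I'll back off, rise, step aside and measure the readout.

```bash
python3 -m inch '[[0,0,0,0,-0.1,0,1],[0,0,0,0,-0.3,0,1],[0,0,0,0,-0.3,0,1],[0,0,0,0,0,-0.4,1],[0,0,0,0,0,-0.8,1],[0,0,0,0,0,-0.8,1],[0,0,0,0.5,0,0,1],[0,0,0,0.5,0,0,1]]'|sed -n 2p
python3 -m inch '[[0,0,0,0.6,0,0,1],[0,0,0,0,0,0,1],[0,0,0,0,0,0,1]]'|sed -n '2p;4p'
python3 - <<'E'
from rig import r,grab_frame
from h import *
s=r.sense();print(stand(s["eef_pos"]),s["clock"])
f=grab_frame("scene")
for a,c in readout(f,(160,250,150,235)): print(a,c,plane(f,[c],31.5)[0],stand(plane(f,[c],31.5)[0]))
a=cv2.resize(f["pixels"][150:220,165:245,::-1],None,fx=8,fy=8,interpolation=cv2.INTER_CUBIC)
cv2.imwrite("pics/s5.png",a)
E
```

```text
eef_pos: [413.8, 178.3, 98.1]
eef_pos: [400.6, 188.0, 96.3]
contact_force: [0.2, 0.2, -0.1]
[-30.55925116 -28.40681737] 11.3167
9 (np.float64(199.67), np.float64(166.33)) [517.43845976 254.46621008] [13.52301156 98.60321735]
17 (np.float64(189.71), np.float64(169.35)) [488.88788156 264.19950114] [-14.36750859  87.11446824]
42 (np.float64(199.55), np.float64(180.83)) [468.17687131 201.06753229] [11.64729779 25.97674432]
```

View pics/s5.png

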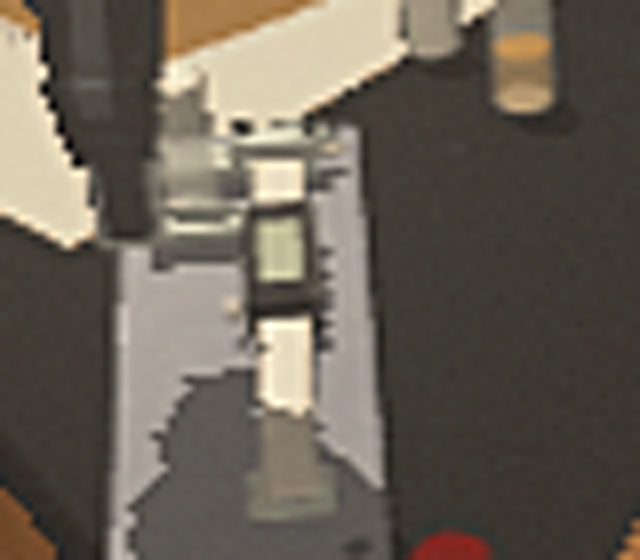

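The picture shows the moving jaw at (205,215) against the vial at (190,180) and the fixed jaw behind it. The readout is at crop (280,247), full frame (199.6,180.8). Travel measures about 30 mm, so the readout is at stand (11, 25). I'll go there and then down to a tip about 25 mm above it.

```bash
python3 -m inch '[[0,0,0,-0.3,0.4,0,1],[0,0,0,-0.5,0.6,0,1],[0,0,0,-0.5,0.6,0,1],[0,0,0,-0.36,0.54,0,1],[0,0,0,0,0,0.4,1],[0,0,0,0,0,0.43,1],[0,0,0,0,0,0,1],[0,0,0,0,0,0,1]]'
python3 - <<'E'
from rig import r,grab_frame
from h import *
s=r.sense();p=s["eef_pos"];print(stand(p),p,s["clock"])
f=grab_frame("scene");q=pix(f,[p-[0,0,19],[*(O+RS@[11,25]),31.5]]);print(q)
for a,c in readout(f,(160,250,150,235)): print(a,c,stand(plane(f,[c],31.5)[0]))
a=cv2.resize(f["pixels"][140:220,165:245,::-1],None,fx=7,fy=7,interpolation=cv2.INTER_CUBIC)
for c in q: cv2.drawMarker(a,tuple(int(v) for v in (c-[165,140]+.5)*7),(0,0,255),0,14,1)
cv2.imwrite("pics/s6.png",a)
E
```

```text
clock: 12.03
eef_pos: [466.6, 199.6, 74.5]
tcp_rot: [-3.138, -0.002, 2.421]
contact_force: [-0.6, 0.5, 0.2]
opening: 0.002
grasp_force: 0.0
[11.45259808 23.85357767] [466.63153927 199.59862335  74.52502461] 12.0333
[[198.62642992 173.74467041]
 [199.31366444 181.05682166]]
24 (np.float64(188.21), np.float64(169.71)) [-18.51670613  85.89848655]
10 (np.float64(184.0), np.float64(177.1)) [-29.73801989  50.42335836]
11 (np.float64(197.91), np.float64(179.36)) [ 7.43510655 33.65999442]
```

View pics/s6.png

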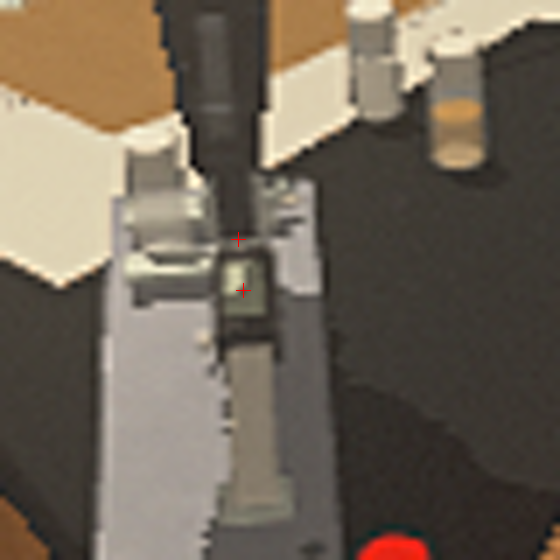

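The tip (upper cross) is about 24 mm above the readout (lower cross, on the LCD), with nothing touching. I'll nudge 1 mm and hold for more than 2 s.

```bash
python3 -m inch '[[0,0,0,0.01,0.04,0,1],[0,0,0,0,0,0,1],[0,0,0,0,0,0,1],[0,0,0,0,0,0,1],[0,0,0,0,0,0,1],[0,0,0,0,0,0,1],[0,0,0,0,0,0,1],[0,0,0,0,0,0,1]]' >/dev/null
python3 -m inch '[[0,0,0,0,0,0,1],[0,0,0,0,0,0,1],[0,0,0,0,0,0,1],[0,0,0,0,0,0,1],[0,0,0,0,0,0,1],[0,0,0,0,0,0,1],[0,0,0,0,0,0,1],[0,0,0,0,0,0,1]]' >/dev/null
python3 -m inch '[[0,0,0,0,0,0,1],[0,0,0,0,0,0,1],[0,0,0,0,0,0,1],[0,0,0,0,0,0,1],[0,0,0,0,0,0,1],[0,0,0,0,0,0,1],[0,0,0,0,0,0,1],[0,0,0,0,0,0,1]]' >/dev/null
python3 -m inch '[[0,0,0,0,0,0,1],[0,0,0,0,0,0,1],[0,0,0,0,0,0,1],[0,0,0,0,0,0,1],[0,0,0,0,0,0,1],[0,0,0,0,0,0,1],[0,0,0,0,0,0,1],[0,0,0,0,0,0,1]]'
python3 -c "
from rig import r
from h import *
print(stand(r.sense()['eef_pos']));print(r.sign_off())"
```

```text
clock: 14.75
eef_pos: [468.8, 201.4, 76.0]
tcp_rot: [-3.142, -0.0, 2.421]
contact_force: [-0.7, 0.5, -0.3]
opening: -0.0
grasp_force: 0.0
[11.94570115 26.63193944]
the job is handed in; nothing more can be done
None
```

The job is handed in at 14.75 s: I pushed the slider until it stopped hard with both jaws against the vial. The closed fingertips then pointed straight down about 25 mm above the readout, within about 2 mm of its middle, touching nothing, and held for over 2 s.

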